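Load the core carrier under its dust hood

ROBOT

A 6-joint arm with a two-finger parallel gripper is mounted at the origin on the work surface. World frame = base frame: x ahead of the robot, y to its left, z up, the work surface at z = 0. Lengths are in m, angles in rad, forces in N, time in s.
With the tool pointing down it reaches from about 0.225 to 0.725 m from the base axis. Payload 3.1 kg.
Tool frame: the origin (TCP) lies at the very end of the fingers, on their centre line; the grasp point (between the pads) lies 19 mm behind it (arm.tcp_to_grasp is the distance from the TCP to the grasp point, in m); z points along the fingers, y is the line along which they close (so a half turn about z gives the same grasp; the last joint's range is limited). The gripper opens to 85 mm and grips with 20 to 120 N. Pads are 22 mm wide; open, the fingers measure 114 mm over their backs; the gripper's body (76 mm by 85 mm) begins 54 mm behind the grasp point. The pads swing forward as they close: fully open they stand 13 mm farther back than shut.
Start: joints at [1.095, 0.048, 0.099, 1.622, 0, 1.443], TCP at [0.179, 0.494, 0.231] pointing down, gripper open.
Joint ranges: [-2.91, 2.91], [-0.99, 1.94], [-1.21, 1.42], [-2.12, 2.29], [-1.49, 1.47], [-3.14, 3.14]. Speed limits (rad/s): [2.79, 2.79, 3.14, 3.14, 3.14, 3.14].

INTERFACE

Orientations are given as [roll, pitch, yaw] about the fixed x, y, z axes, in that order (R = Rz(yaw) Ry(pitch) Rx(roll)).
In Python, from cell import arm gives the robot as it stands. The module is installed in compiled form; this text tells all that it offers. Calls block until the motion is done:
- arm.goto(position, orientation): joint-space move of the TCP to a pose.
- arm.move_straight(position, velocity=0.15, ori=None): straight line of the TCP; ori=None keeps the orientation; velocity is the mean speed in m/s.
- arm.move_j(angles): joint-space move.
- arm.gripper_to(opening, grip_force=None): finger opening in m; grip_force is the grip in N (None keeps the last); returns when the fingers have stopped.
- arm.pause(seconds).
- arm.solve_ik(position, orientation): joint angles nearest the present ones, or None.
- arm.snapshot(name): name is "scene" or "top" or "wrist"; returns a dict with "image" (480x640x3 uint8, red, green, blue), "fx", "fy", "cx", "cy" (pixels), "rvec" (rotation vector, rad) and "tvec" (3), from world to camera coordinates, as OpenCV has them. Camera axes: x right, y down, z forward; pixel columns grow to the right and rows downward; lengths in m; the calibration is good to about 2 mm. A picture is of the moment at which its call begins. There is no depth.
A pose or a line that the arm cannot do raises arm.MotionError and nothing moves.
- arm.job_done(): hands the job in; it is judged then, once.
Readings, each from a call of its own:
- arm.get_time(): time.
- arm.get_joint_pos(): joint angles.
- arm.get_joint_vel(): joint speeds.
- arm.get_tau(): joint torques, N m.
- arm.get_tool_pos(): TCP position.
- arm.get_orientation(): TCP orientation.
- arm.get_force(): force on the tool from outside, world axes, zero at the start.
- arm.get_moment(): the same for the moment, N m.
- arm.get_gripper_width(): finger opening in m.
- arm.get_grasp_force(): force on a finger pad.
Only numpy, scipy, OpenCV 4.12 (cv2) and the standard library are available. Lean on these libraries where they do the work, as an engineer would, in place of code of your own. Each camera call takes 0.05 s, during which the arm holds its last target. There are 200 camera calls.

TASK

Lift the dust hood off the core carrier and stand it on the bench on its rim, clear of the carrier, and let go of it. Then load every tongued sand core that lies loose on the bench (two or three; not the stock on the boards) into the carrier, one to a pocket: hook its tongue under the retaining lip and swing it down until it lies flat on the pocket floor. When all are in, put the hood back over the carrier, fully down on the base plate; leave the mushroom-shaped core, the tin and the brush where they are.

Things in the scene. Friction and masses are not known exactly. Their poses are not given: they have to be found in the camera images.
- carrier: Core carrier, bolted down: grey base plate 140 (x) by 246 (y) by 10 thick, on it a steel block 106 by 208 with three open pockets in a row along y, 70 apart, each 90 long (x -45 to 45), 52 wide; floor at z 10. Dividers and end walls rise 12 above the floor, the far (+x) wall 10. A retaining lip covers the near (-x) end. Origin: centre of the base's underside, z up
- lip (a point): Middle of the lower free edge of the retaining lip (carrier frame -33, 0, 22): a steel strip along y over all pockets, 6 thick, underside 12 above the pocket floor, overhanging the pockets by 12, so the opening above each is only 78 long, less than a core
- hood: Loose sheet-metal dust hood, 0.3 to 0.55 kg: upside-down box 124 (x) by 226 (y) by 66 high, 3 thick, open below. On the carrier it goes around the steel block with 6 play on each side, rim on the base plate; either way round fits. Origin: centre of the rim plane, z up
- hood_handle (a point): Grip point of the bar handle on the hood's top, 88 above the rim: bar 70 long (hood x), 16 wide (y), from 84 to 98 above the rim, between two posts; fingers close along the hood's y
- core1: Sand-coloured core (may be absent), 84 (x) by 46 (y), 0.1 to 0.18 kg: slab 14 thick from x -26 to 42; at the -x end a tongue 16 long, 6 thick, flush with the underside; a boss 40 long (x -12 to 28), 22 wide (y), top at z 50: grip it across y at x 8, z 38. Origin: centre of the 84 x 46 underside, z up; seated, its x agrees with the carrier's x
- tongue1 (a point): Middle of the lower edge at the tip of core1's tongue (core frame -42, 0, 0)
- core2: Sand-coloured core (may be absent), 84 (x) by 46 (y), 0.1 to 0.18 kg: slab 14 thick from x -26 to 42; at the -x end a tongue 16 long, 6 thick, flush with the underside; a boss 40 long (x -12 to 28), 22 wide (y), top at z 50: grip it across y at x 8, z 38. Origin: centre of the 84 x 46 underside, z up; seated, its x agrees with the carrier's x
- tongue2 (a point): Middle of the lower edge at the tip of core2's tongue (core frame -42, 0, 0)
- core3: Sand-coloured core (may be absent), 84 (x) by 46 (y), 0.1 to 0.18 kg: slab 14 thick from x -26 to 42; at the -x end a tongue 16 long, 6 thick, flush with the underside; a boss 40 long (x -12 to 28), 22 wide (y), top at z 50: grip it across y at x 8, z 38. Origin: centre of the 84 x 46 underside, z up; seated, its x agrees with the carrier's x
- tongue3 (a point): Middle of the lower edge at the tip of core3's tongue (core frame -42, 0, 0)
- pocket1 (a point): Lower inner edge of a pocket under the lip, middle of its width (carrier frame -45, -70, 10): a seated core's tongue tip comes 0 to 6 from it along x
- pocket2 (a point): Lower inner edge of a pocket under the lip, middle of its width (carrier frame -45, 0, 10): a seated core's tongue tip comes 0 to 6 from it along x
- pocket3 (a point): Lower inner edge of a pocket under the lip, middle of its width (carrier frame -45, 70, 10): a seated core's tongue tip comes 0 to 6 from it along x
- ball_core: mushroom-shaped sand core, 110 across, 147 tall, standing on its stem. Bystander. Origin: centre of its foot
- wash_tin: closed steel can 70 across, 90 tall. Bystander. Origin: centre of its underside
- brush: hand brush lying on the bench beyond the work. Bystander
Not all that is in view belongs to the job. What is shaped like the core3 but orange or purple is not meant. Leave any red look-alike of the core2 alone.

How it is judged:
On the way, in this order (a step that is already met when the one before it is completed fails the run):
1. the hood stands on the bench on its rim, let go of, clear of the carrier (horizontal distance between hood and carrier above 0.13 m and height (world z) of hood below 0.02 m and angle between hood's own z axis and vertical below 0.15 rad and linear speed of hood below 0.02 m/s and contact force between hood and the fingers below 0.3 N and contact force between hood and carrier below 0.3 N), for 0.3 s.
2. every core lies flat in a pocket, tongue under the lip ((distance between tongue1 and pocket1 below 0.01 m or distance between tongue1 and pocket2 below 0.01 m or distance between tongue1 and pocket3 below 0.01 m) and angle between each of core1, core2, core3's own z axis and vertical below 0.06 rad and linear speed of each of core1, core2, core3 below 0.03 m/s and (distance between tongue2 and pocket1 below 0.01 m or distance between tongue2 and pocket2 below 0.01 m or distance between tongue2 and pocket3 below 0.01 m) and (distance between tongue3 and pocket1 below 0.01 m or distance between tongue3 and pocket2 below 0.01 m or distance between tongue3 and pocket3 below 0.01 m)), for 0.3 s.
At the end, for the whole second after the job is handed in: Every core present lies flat (within 0.06 rad) in a pocket with its tongue tip within 10 mm of the pocket's edge point under the lip, and the hood stands level over the carrier (centre within 12 mm, within 0.05 rad) with its rim on the base plate (within 4 mm); all at rest (all of step 2 and z of hood in the frame of carrier between 0.006 and 0.014 m and horizontal distance between hood and carrier below 0.012 m and angle between the z axis of hood and the z axis of carrier, either way round below 0.05 rad and linear speed of hood below 0.02 m/s); the robot touches nothing.
It fails at once if the mushroom-shaped core is moved from its place (more than 40 mm) (distance of ball_core from where it was at the start of the episode above 0.04 m).
It fails at once if the tin is moved from its place (more than 40 mm) (distance of wash_tin from where it was at the start of the episode above 0.04 m).
It fails at once if the brush is moved from its place (more than 40 mm) (distance of brush from where it was at the start of the episode above 0.04 m).
Of core1, core2, core3 only 2 to 3 are there at a start; the rules pass over those that are not, and their reading is None.
At some moment in a run one of core1, core2, core3 may be knocked a few centimetres aside while the robot is not near it.
Once in a run the grip may slacken for a moment while it holds something.
It also fails if it takes over 210 s, if anything falls off the work surface, if the arm or the gripper's body presses on something with over 40 N, if the wrist force passes 120 N, or if a joint passes its speed limit or range.

## Working session

There is one attempt and no reset: what is moved stays moved. The work goes in short steps, each a Python script; the robot and the scene stay as the last script left them, time stands still between calls to the robot, and variables do not carry over. Pictures are saved under pics/ and viewed, at most 14 in all, crops included, and the job is handed in when it is done.

```bash
mkdir -p pics && cat > h.py <<'E'
import numpy as np, cv2
from cell import arm
def snap(name, fn=None):
    s=arm.snapshot(name)
    if fn: cv2.imwrite('pics/'+fn+'.png', cv2.cvtColor(s['image'],cv2.COLOR_RGB2BGR))
    return s
def cam(s):
    R=cv2.Rodrigues(np.array(s['rvec'],float))[0]; return R,np.array(s['tvec'],float).ravel()
def ray(s,u,v,z):
    "pixel -> world point on plane z"
    R,t=cam(s); d=R.T@np.array([(u-s['cx'])/s['fx'],(v-s['cy'])/s['fy'],1]); c=-R.T@t
    return c+d*(z-c[2])/d[2]
def proj(s,P):
    R,t=cam(s); p=(R@np.atleast_2d(np.array(P,float)).T).T+t
    return np.c_[s['fx']*p[:,0]/p[:,2]+s['cx'], s['fy']*p[:,1]/p[:,2]+s['cy']]
E
python3 - <<'E'
from h import *
import pickle
for n in ('top','scene'):
    s=snap(n,n+'1'); pickle.dump(s,open(n+'1.pkl','wb')); R,t=cam(s); print(n,s['fx'],s['cx'],s['cy'],(-R.T@t).round(3),R.round(3).tolist())
print(arm.get_time(),arm.tcp_to_grasp,arm.get_orientation())
E
```

```text
top 455.39558479120967 317.2878175924932 240.1096613923808 [0.436 0.011 1.455] [[-0.005, -1.0, -0.008], [-0.996, 0.006, -0.094], [0.094, 0.007, -0.996]]
scene 564.8800103668956 318.7806133987335 239.68940672704258 [ 1.231 -0.884  1.395] [[0.803, 0.596, 0.004], [0.453, -0.607, -0.653], [-0.387, 0.526, -0.757]]
0.1 0.0187 [-3.13943987e+00 -3.04036111e-04  2.79381387e+00]
```

View pics/top1.png

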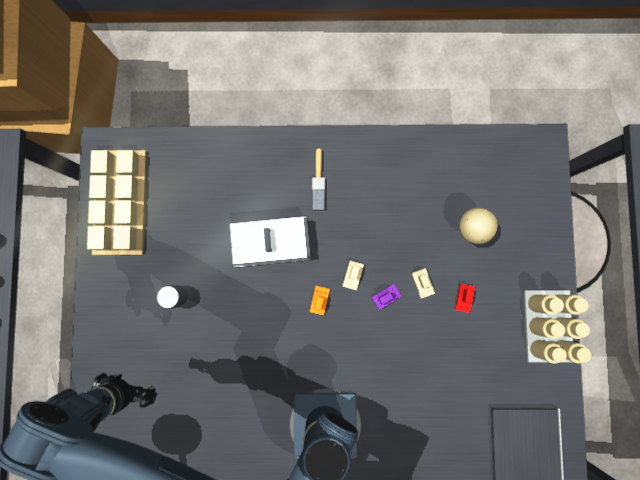

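View pics/scene1.png

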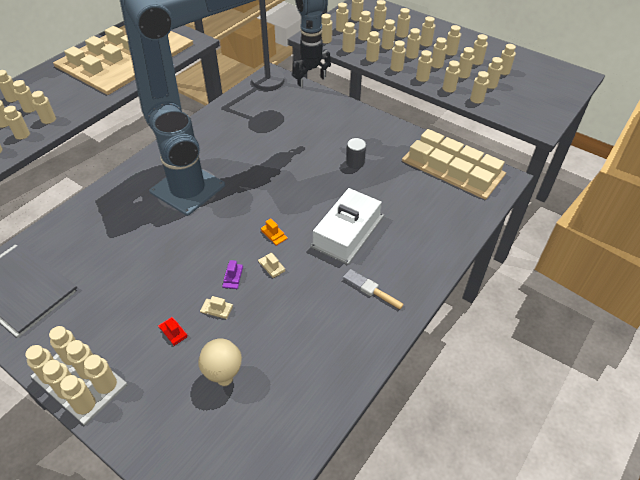

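Top view: the hood is at about (270,241) with its handle running vertically in the image. Sand cores are at (354,275) and (423,283), and the orange, purple and red ones are look-alikes. The ball is at (479,226), the tin at (168,297) and the brush at (319,180). I'll enlarge the work area.

```bash
python3 - <<'E'
import cv2
im=cv2.imread('pics/top1.png')
a=cv2.resize(im[205:275,220:320],None,fx=8,fy=8,interpolation=cv2.INTER_CUBIC)
b=cv2.resize(im[255:305,335:445],None,fx=7,fy=7,interpolation=cv2.INTER_CUBIC)
cv2.imwrite('pics/a.png',a);cv2.imwrite('pics/b.png',b)
E
```

```text
(no output)
```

View pics/a.png

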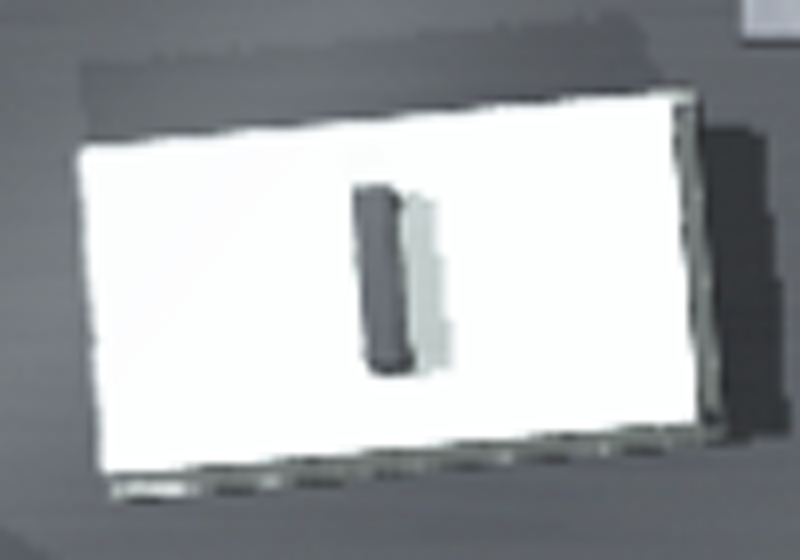

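View pics/b.png

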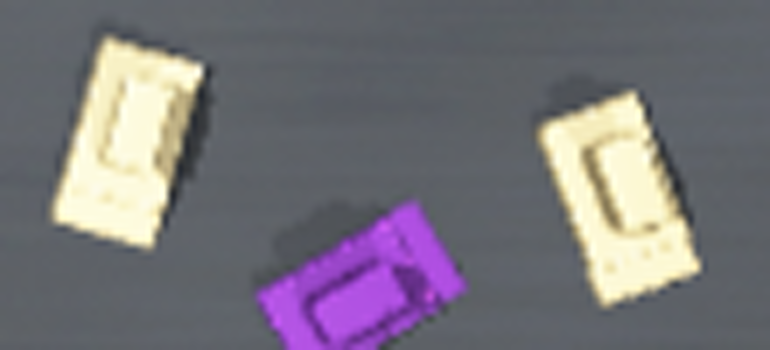

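The handle runs from crop (375,187) to (390,372). The hood-top corners are (80,147), (690,93), (695,428) and (103,475). Both sand cores have their boss nearer the upper edge, so the tongues point toward the robot.

```bash
cat >> h.py <<'E'
from scipy.optimize import least_squares
def fit(s,px,model,x0):
    px=np.array(px,float); model=np.array(model,float)
    def W(p):
        c,q=np.cos(p[2]),np.sin(p[2]); return np.c_[p[0]+c*model[:,0]-q*model[:,1],p[1]+q*model[:,0]+c*model[:,1],model[:,2]]
    r=least_squares(lambda p:(proj(s,W(p))-px).ravel(),x0); return r.x,np.abs(r.fun).max()
CORE=[[.042,.023,.014],[.042,-.023,.014],[-.042,-.023,.006],[-.042,.023,.006]]
E
python3 - <<'E'
from h import *
import pickle
s=pickle.load(open('top1.pkl','rb'))
f=lambda L,k,o:(np.array(L)+.5)/k-.5+np.array(o)
z=.076
hood=[[.062,.113,z],[.062,-.113,z],[-.062,-.113,z],[-.062,.113,z]]
print('hood',fit(s,f([(80,147),(690,93),(695,428),(103,475)],8,(220,205)),hood,[.45,.1,0]))
for p in f([(375,187),(390,372)],8,(220,205)): print('handle end',ray(s,*p,.108))
print('A',fit(s,f([(103,37),(205,67),(153,247),(52,220)],7,(335,255)),CORE,[.35,-.1,0]))
print('B',fit(s,f([(540,127),(635,92),(700,268),(604,305)],7,(335,255)),CORE,[.35,-.3,0]))
for n,u,v,zz in [('ball',479,226,.09),('tin',168,297,.09),('brush0',319,150,.02),('brush1',319,210,.02),('orange',320,300,.01),('purple',386,297,.01),('red',466,298,.01)]: print(n,ray(s,u,v,zz).round(3))
for R in ([np.pi,0,0],[np.pi,0,np.pi/2]): print(arm.solve_ik([.4,.3,.2],R))
E
```

```text
hood (array([0.56742895, 0.16999554, 0.07071873]), np.float64(1.731461306963979))
handle end [0.60114534 0.17279438 0.108     ]
handle end [0.53203756 0.16687442 0.108     ]
A (array([ 0.46167375, -0.08977404, -0.28244423]), np.float64(0.31424009948892717))
B (array([ 0.43563759, -0.31068537,  0.34692246]), np.float64(0.19079595294624596))
ball [ 0.605 -0.465  0.09 ]
tin [0.398 0.468 0.09 ]
brush0 [0.864 0.015 0.02 ]
brush1 [0.668 0.016 0.02 ]
orange [0.384 0.015 0.01 ]
purple [ 0.392 -0.193  0.01 ]
red [ 0.388 -0.444  0.01 ]
[ 0.50929863 -0.02221657 -0.03393072  1.55908218  0.         -2.63229402]
[ 0.50929863 -0.02221657 -0.03393072  1.55908218  0.          2.08009496]
```

```bash
cat >> h.py <<'E'
def down(yaw): return [np.pi,0,yaw]
def st(m=''): print(m,'t%.1f'%arm.get_time(),'p',np.round(arm.get_tool_pos(),4),'w%.4f'%arm.get_gripper_width(),'gf%.1f'%arm.get_grasp_force(),'F',np.round(arm.get_force(),1))
def creep(d,n,lim,step=.001,v=.02):
    "step along d until the force against the motion grows by lim; returns True on contact"
    d=np.array(d,float); p=np.array(arm.get_tool_pos()); f0=np.array(arm.get_force())@d
    for i in range(1,n+1):
        arm.move_straight(p+d*step*i,v)
        if f0-np.array(arm.get_force())@d>lim: return True
    return False
E
python3 - <<'E'
from h import *
x,y,w=.567,.170,.085
o=down(w)
arm.goto([x,y,.19],o); arm.gripper_to(.085)
arm.move_straight([x,y,.082],.12)
st('at'); arm.gripper_to(.0,90); st('grip')
arm.move_straight([x,y,.10],.08); st('lift')
arm.move_straight([x,y,.18],.12); st('up')
snap('top','top2'); snap('wrist','w2'); st()
E
```

```text
at t5.1 p [0.5678 0.1701 0.0831] w0.0850 gf0.0 F [ 0.4 -0.2 -0.3]
grip t5.7 p [0.5672 0.1702 0.0824] w0.0143 gf88.5 F [-0.4  0.3  3.1]
lift t6.1 p [0.5674 0.17   0.1005] w0.0147 gf87.9 F [ 0.1 -0.2 -4. ]
up t6.9 p [0.5665 0.1699 0.1789] w0.0142 gf87.9 F [-0.1 -0.6 -4.6]
 t7.0 p [0.5661 0.1698 0.1783] w0.0145 gf87.9 F [-0.7  0.4 -3.8]
```

View pics/w2.png

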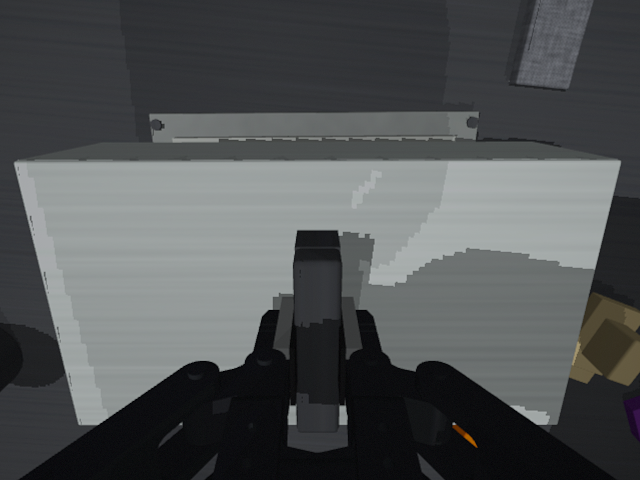

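The hood is held squarely by its handle, and the carrier shows behind it. Next I set it down nearer the robot and look at the bare carrier.

```bash
python3 - <<'E'
from h import *
import pickle
o=down(.085)
arm.move_straight([.33,.22,.16],.15); st('over')
arm.move_straight([.33,.22,.085],.12)
print(creep([0,0,-1],22,4)); st('down')
arm.gripper_to(.06); arm.pause(.2); st('open')
p=arm.get_tool_pos(); arm.move_straight([p[0],p[1],.2],.15)
arm.goto([.40,-.17,.30],down(0.0)); arm.pause(.3)
s=snap('top','top3'); pickle.dump(s,open('top3.pkl','wb')); snap('wrist','w3'); st()
im=cv2.cvtColor(s['image'],cv2.COLOR_RGB2BGR)
a=cv2.resize(im[200:270,220:320],None,fx=8,fy=8,interpolation=cv2.INTER_CUBIC)
cv2.imwrite('pics/c3.png',a)
E
```

```text
over t8.8 p [0.3307 0.2199 0.1601] w0.0151 gf62.1 F [ 0.3  0.3 -3.5]
True
down t13.1 p [0.3306 0.2202 0.0724] w0.0140 gf92.2 F [-1.9 -0.9  3.5]
open t13.8 p [0.3305 0.2202 0.0716] w0.0601 gf0.0 F [-0.1 -0.1  0.4]
 t19.6 p [ 0.4  -0.17  0.3 ] w0.0600 gf0.0 F [-0.   0.1 -0.4]
```

View pics/top3.png

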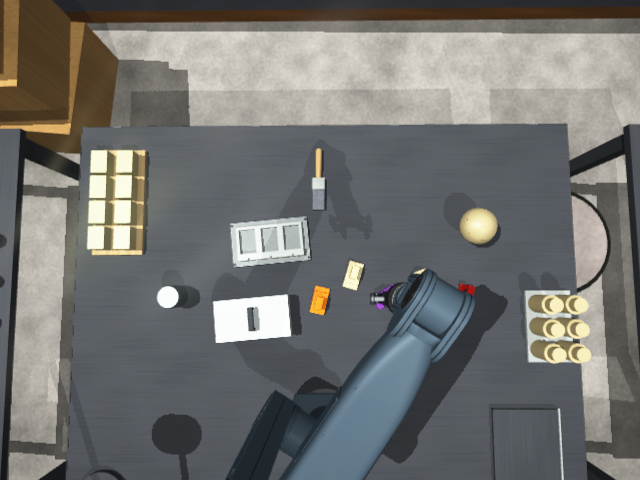

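View pics/c3.png

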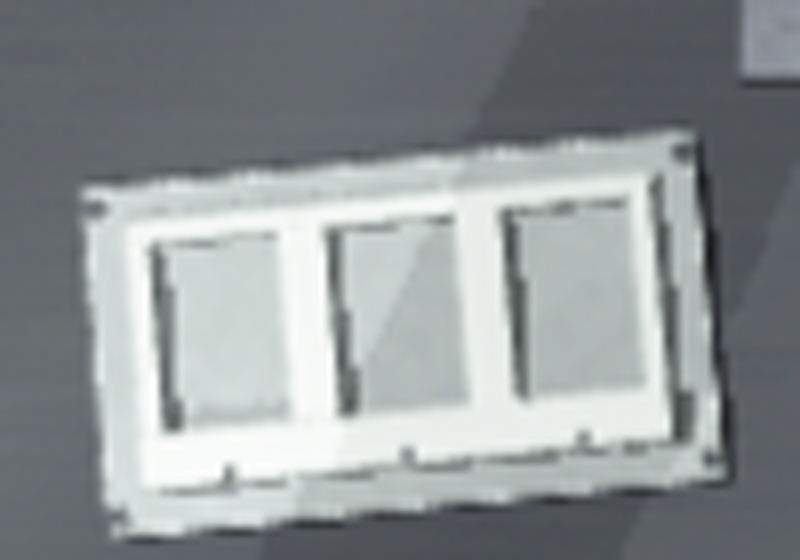

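The carrier is bare. Its base corners are at crop (80,188), (693,132), (725,472) and (113,535), and the wide lip band is on the robot side, so carrier +x points away. The hood stands clear at about (252,318). I'll fit the carrier pose and take wrist close-ups of the carrier and core A.

```bash
python3 - <<'E'
from h import *
import pickle
s=pickle.load(open('top3.pkl','rb'))
f=lambda L,k,o:(np.array(L)+.5)/k-.5+np.array(o)
z=.010
M=[[.07,.123,z],[.07,-.123,z],[-.07,-.123,z],[-.07,.123,z]]
print('carrier',fit(s,f([(80,188),(693,132),(725,472),(113,535)],8,(220,200)),M,[.56,.17,.08]))
arm.goto([.47,.155,.30],down(.085)); arm.pause(.3)
a=snap('wrist','w4'); pickle.dump(a,open('w4.pkl','wb'))
arm.goto([.38,-.07,.22],down(-.282)); arm.pause(.3)
b=snap('wrist','w5'); pickle.dump(b,open('w5.pkl','wb')); st()
R,t=cam(b); print((-R.T@t).round(3),R.round(2).tolist())
E
```

```text
carrier (array([0.57136628, 0.17327735, 0.09291926]), np.float64(0.5685271973318606))
 t30.0 p [ 0.38 -0.07  0.22] w0.0597 gf0.0 F [-0.2  0.2  0.7]
[ 0.46  -0.093  0.362] [[-0.28, -0.96, -0.0], [-0.91, 0.26, 0.33], [-0.31, 0.09, -0.95]]
```

View pics/w4.png

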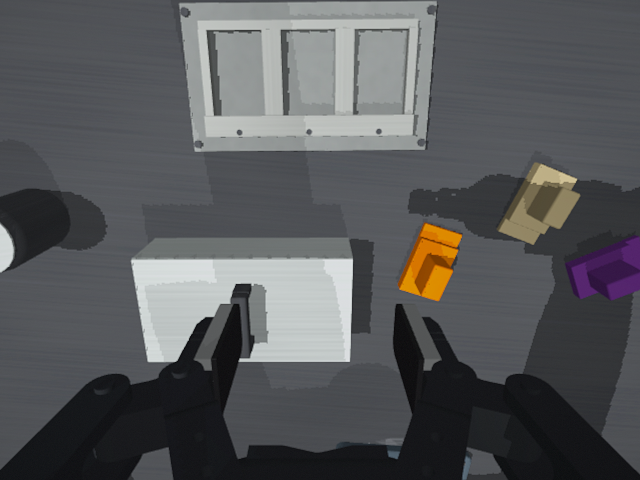

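View pics/w5.png

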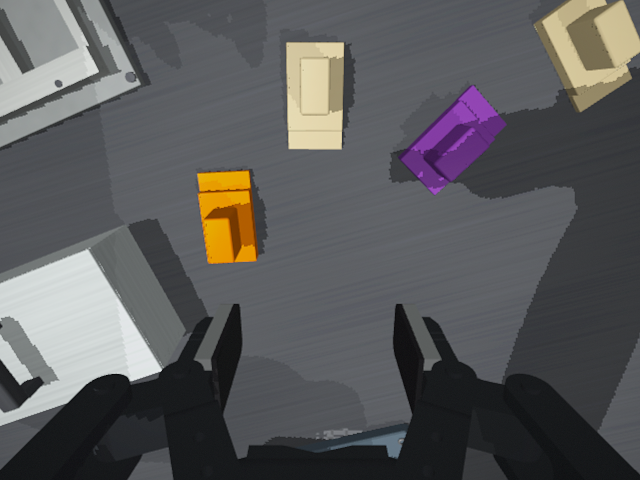

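Wrist views: the carrier base corners are at (180,4), (437,3), (428,150) and (194,151). Core A's corners are at (287,42), (344,43), (342,149) and (289,149), with the tongue toward the robot. The space for the fingers on both sides of it is free.

```bash
python3 - <<'E'
from h import *
import pickle
z=.010
M=[[.07,.123,z],[.07,-.123,z],[-.07,-.123,z],[-.07,.123,z]]
s=pickle.load(open('w4.pkl','rb'))
print('carrier w',fit(s,[(180,3),(437,2),(428,150),(194,151)],M,[.56,.17,.08]))
# lip near lower free edge top z=.028 : top edge of lip band
print('lipedge', [ray(s,u,v,.028).round(4) for u,v in [(206,115),(413,113)]], 'screws',[ray(s,u,v,.028).round(4) for u,v in [(239,132),(309,132),(378,131)]])
s=pickle.load(open('w5.pkl','rb'))
print('A w',fit(s,[(287,42),(344,43),(342,149),(289,149)],CORE,[.46,-.09,-.28]))
# tilted-pose reach check at pockets
from scipy.spatial.transform import Rotation as Ro
for y in (.1,.17,.24):
    o=(Ro.from_euler('z',.09)*Ro.from_euler('y',-.2)*Ro.from_euler('x',np.pi)).as_euler('xyz'); print(o.round(3), arm.solve_ik([.58,y,.05],o), arm.solve_ik([.58,y,.15],o))
E
```

```text
carrier w (array([0.56770399, 0.17166139, 0.09123909]), np.float64(1.8900973914913948))
lipedge [array([0.5267, 0.2711, 0.028 ]), array([0.5462, 0.0671, 0.028 ])] screws [array([0.5131, 0.2381, 0.028 ]), array([0.5192, 0.1681, 0.028 ]), array([0.5261, 0.0992, 0.028 ])]
A w (array([ 0.45911403, -0.09112668, -0.2848368 ]), np.float64(0.7715810897839219))
[ 3.142 -0.2    0.09 ] [ 0.05284059  0.03884166 -0.29066822  1.04142086  0.0073808   3.10517329] [ 0.05284059 -0.00895584 -0.13702879  1.24285779  0.0073808   3.10517329]
[ 3.142 -0.2    0.09 ] [ 0.18398339  0.08232388 -0.24504126  1.04429063 -0.01864522 -3.04947198] [ 0.18398339  0.03517852 -0.0924148   1.24406244 -0.01864522 -3.04947198]
[ 3.142 -0.2    0.09 ] [ 0.30715784  0.14681166 -0.17447843  1.05408344 -0.0428174  -2.92863256] [ 0.30715784  0.10119269 -0.0227618   1.25141904 -0.0428174  -2.92863256]
```

```bash
cat >> h.py <<'E'
from scipy.spatial.transform import Rotation as Ro
CAR=np.array([.5688,.172]); CY=.092
def ori(yaw,th=0.): # tool x opposite to core x; th lifts the core's +x end
    return (Ro.from_euler('z',yaw)*Ro.from_euler('y',-th)*Ro.from_euler('x',np.pi)*Ro.from_euler('z',np.pi)).as_euler('xyz')
def grasp(x,y,yaw,zt=.020):
    g=np.array([x+.008*np.cos(yaw),y+.008*np.sin(yaw)])
    arm.gripper_to(.06); arm.goto([*g,.12],ori(yaw)); arm.move_straight([*g,zt],.1)
    st('at'); arm.gripper_to(0,50); st('grip')
    arm.move_straight([*g,.13],.12); st('lift')
def tcp_for(tip,yaw,th,off=(.050,0,.020)):
    "TCP position so that the tongue tip's lower edge (carrier frame point, relative to CAR) is at tip; off: TCP minus tip in the core frame"
    o=Ro.from_euler('z',yaw)*Ro.from_euler('y',-th)
    return np.array([*CAR,0])+Ro.from_euler('z',CY).apply(tip)+o.apply(off)
E
python3 - <<'E'
from h import *
import pickle
grasp(.459,-.091,-.285)
arm.goto(tcp_for([-.030,-.07,.08],CY,0),ori(CY)); st('over'); arm.pause(.3)
print(arm.get_joint_pos())
s=snap('wrist','w6'); pickle.dump(s,open('w6.pkl','wb'))
print('expected tip/lip', proj(s,[[*CAR,0]+Ro.from_euler('z',CY).apply(p) for p in ([-.030,-.07,.08],[-.03,-.093,.08],[-.03,-.047,.08],[-.033,0,.028],[-.033,-.07,.028],[-.033,-.104,.028],[-.07,-.123,.01],[-.07,.123,.01])]).round(1).tolist())
E
```

```text
at t34.0 p [ 0.4674 -0.0935  0.0208] w0.0602 gf0.0 F [ 0.   0.3 -0.2]
grip t34.4 p [ 0.4674 -0.0934  0.0207] w0.0212 gf49.9 F [-0.5 -0.5  2.7]
lift t35.5 p [ 0.4659 -0.093   0.1289] w0.0212 gf49.3 F [-0.4  0.5 -1.5]
over t36.4 p [0.5945 0.1032 0.0997] w0.0214 gf49.3 F [-0.5 -0.1 -1.6]
[ 6.02539227e-02  2.61561907e-01  7.83014295e-02  1.38677858e+00
 -1.39006149e-04 -2.97217565e-02]
expected tip/lip [[318.9, 186.9], [263.1, 187.0], [374.7, 186.8], [449.8, 160.4], [318.4, 160.5], [254.5, 160.6], [220.9, 87.3], [672.2, 86.8]]
```

View pics/w6.png

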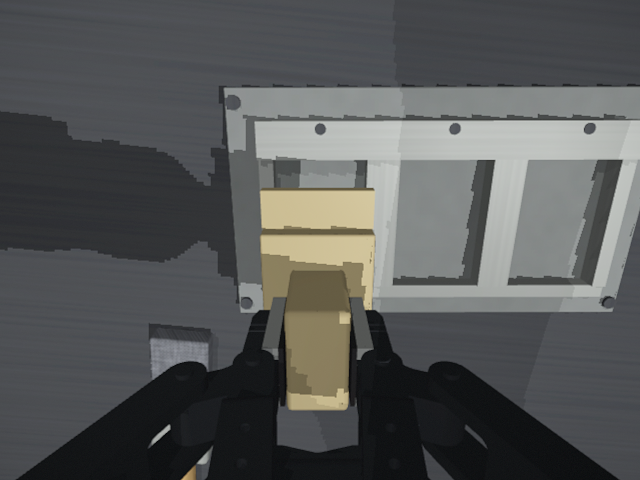

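The core sits squarely in the fingers. The tip edge is at row 188 and the lip edge at row 160, both as predicted within about 1 px, and the pocket centre column (320) matches too. Next: tilt, hook the tongue, swing down.

```bash
cat >> h.py <<'E'
def insert(py,off):
    th=.2; T=lambda x,z,t: tcp_for([x,py,z],CY,t,off)
    ex=Ro.from_euler('z',CY).apply([1,0,0])
    arm.goto(T(-.028,.06,th),ori(CY,th))
    arm.move_straight(T(-.028,.016,th),.08); st('above floor')
    print('floor?',creep([0,0,-1],4,4)); st()
    f0=np.array(arm.get_force())
    arm.move_straight(T(-.028,.012,th),.05)
    arm.move_straight(T(-.040,.012,th),.04); st('hooking'); print('dF',np.round(np.array(arm.get_force())-f0,1))
    c=creep(-ex,9,6); p=np.array(arm.get_tool_pos())
    x=(Ro.from_euler('z',-CY).apply(p-T(0,.012,th)))[0]; print('wall',c,'tip x by model %.4f'%x); st()
    return x
def swing(py,off,x):
    T=lambda x,z,t: tcp_for([x,py,z],CY,t,off)
    for t in np.linspace(.2,0,9):
        arm.move_straight(T(x,.0105+.0075*t,t),.03,ori(CY,t)); print('%.3f'%t,np.round(arm.get_force(),1),end=' ')
    print(); print('floor',creep([0,0,-1],4,5)); st('flat')
E
python3 - <<'E'
from h import *
off=(.050,0,.0207); x=insert(-.07,off)
E
```

```text
above floor t37.8 p [0.5921 0.1039 0.046 ] w0.0215 gf49.4 F [-1.  -0.1 -1.3]
floor? False
 t38.8 p [0.592  0.1038 0.0419] w0.0213 gf49.4 F [ 0.9  0.2 -1.1]
hooking t39.5 p [0.5798 0.1027 0.0422] w0.0211 gf49.4 F [ 0.5 -0.3 -0.7]
dF [-0.3 -0.6  0.5]
wall True tip x by model -0.0451
 t41.3 p [0.575  0.1023 0.0432] w0.0217 gf49.1 F [ 6.8  0.3 -4.2]
```

The wall contact falls within 0.1 mm of the model. Now I back off 2.5 mm and swing down.

```bash
python3 - <<'E'
from h import *
off=(.050,0,.0207); swing(-.07,off,-.0425)
s=snap('wrist','w7'); st()
arm.gripper_to(.045); arm.pause(.2); st('open')
p=arm.get_tool_pos(); arm.move_straight([p[0],p[1],.15],.12)
b=.35
arm.goto([.46,-.285,.22],ori(.347)); arm.pause(.3)
import pickle
s=snap('wrist','w8'); pickle.dump(s,open('w8.pkl','wb')); st()
t=snap('top'); im=cv2.cvtColor(t['image'],cv2.COLOR_RGB2BGR)
a=cv2.resize(im[200:270,220:320],None,fx=4,fy=4,interpolation=cv2.INTER_CUBIC)
w=cv2.cvtColor(s['image'],cv2.COLOR_RGB2BGR)
w7=cv2.resize(cv2.imread('pics/w7.png'),(400,300))
cv2.imwrite('pics/m8.png',np.vstack([w[:320],np.hstack([cv2.resize(a,(320,224)),w7[:224,:320]])]))
E
```

```text
0.200 [ 0.3  0.2 -1.4] 0.175 [ 0.4 -0.5 -1. ] 0.150 [-0.6  0.5 -1. ] 0.125 [-0.1  0.3 -0.1] 0.100 [ 0.2 -1.1 -1.1] 0.075 [-0.9  0.4 -0.5] 0.050 [-0.1  0.8 -0.7] 0.025 [ 0.2 -0.2 -0.6] 0.000 [-0.  -0.4 -1.2] 
floor True
flat t44.1 p [0.583  0.103  0.0308] w0.0213 gf51.1 F [-3.  -0.6  5.5]
 t44.1 p [0.583  0.1031 0.0307] w0.0214 gf51.1 F [-2.8  0.4  5.9]
open t44.7 p [0.5827 0.103  0.0288] w0.0452 gf0.0 F [ 0.8 -0.1  0.2]
 t47.7 p [ 0.4603 -0.2845  0.2199] w0.0451 gf0.0 F [-0.4 -0.8  0. ]
```

View pics/m8.png

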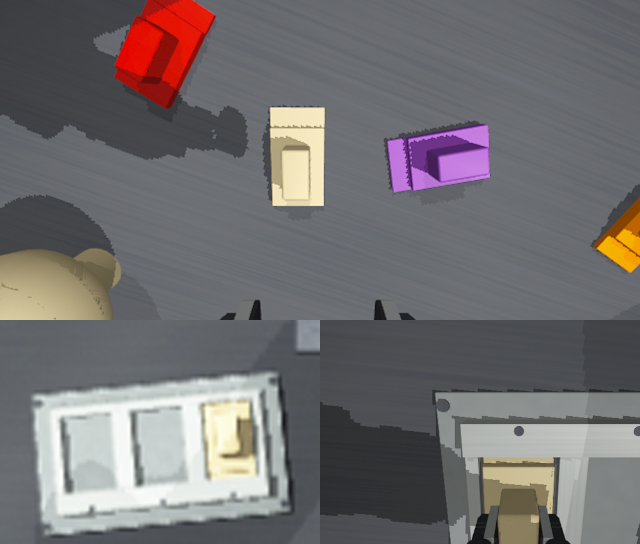

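Core A lies flat with its tongue under the lip (lower insets). Core B is in place, with its tongue end at (270,107)–(324,107) and its far end at (272,206)–(324,206). Next I grasp it for pocket 3.

```bash
python3 - <<'E'
from h import *
import pickle
s=pickle.load(open('w8.pkl','rb'))
(x,y,w),r=fit(s,[(324,206),(272,206),(270,107),(324,107)],CORE,[.435,-.31,.347]); print(x,y,w,r)
if abs(w-.347)<.1 and r<2:
    grasp(x,y,w)
    arm.goto([.50,-.10,.17],ori(.2))
    arm.goto(tcp_for([-.030,.07,.08],CY,0),ori(CY)); arm.pause(.3); st('over')
    s=snap('wrist','w9'); print(proj(s,[[*CAR,0]+Ro.from_euler('z',CY).apply(p) for p in ([-.030,.07,.086],[-.033,.07,.028],[-.07,.123,.01])]).round(1).tolist())
E
```

```text
0.4333397672935498 -0.3113658565334699 0.3479721483390091 0.3440236512134902
at t49.7 p [ 0.4415 -0.3092  0.021 ] w0.0597 gf0.0 F [-0.3  0.4 -0.5]
grip t50.1 p [ 0.4414 -0.3091  0.0208] w0.0211 gf50.0 F [ 1.  -0.6  1.7]
lift t51.2 p [ 0.4403 -0.3081  0.1288] w0.0210 gf49.6 F [ 0.3  0.4 -1.7]
over t53.8 p [0.5827 0.2426 0.1005] w0.0210 gf49.6 F [ 0.   0.6 -0.8]
[[318.2, 189.2], [317.8, 159.9], [415.1, 86.4]]
```

View pics/w9.png

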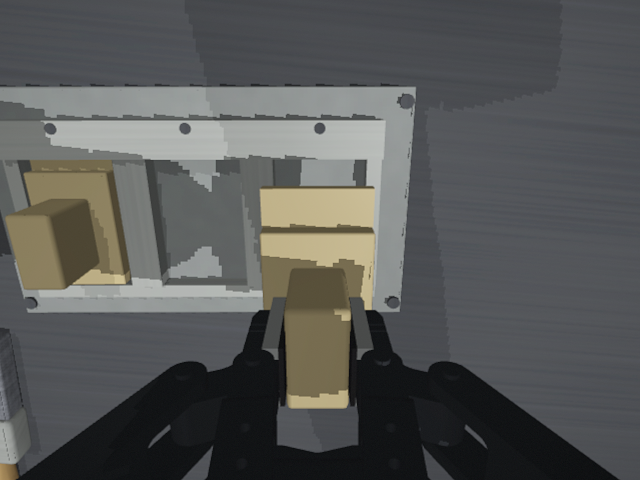

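Core B is held squarely over pocket 3: tip edge at row 187 (expected 189), pocket centre near column 319. Inserting it.

```bash
python3 - <<'E'
from h import *
off=(.050,0,.0208); x=insert(.07,off)
if -.048<x<-.0415:
    swing(.07,off,x+.0028)
    snap('wrist','w10')
E
```

```text
above floor t54.9 p [0.5791 0.2432 0.0459] w0.0213 gf49.6 F [ 0.3  0.4 -1.4]
floor? False
 t55.9 p [0.579  0.2432 0.0417] w0.0214 gf49.6 F [ 0.5 -0.6 -1.7]
hooking t56.6 p [0.5669 0.2422 0.0423] w0.0209 gf49.6 F [ 0.3 -0.6 -1.4]
dF [-0.2 -0.   0.3]
wall True tip x by model -0.0444
 t58.1 p [0.5629 0.2418 0.0431] w0.0214 gf49.1 F [ 7.4  0.5 -4.2]
0.200 [-0.2 -0.6 -1.2] 0.175 [ 0.6 -0.4 -0.9] 0.150 [ 0.1  0.3 -1. ] 0.125 [-0.9 -0.5 -0.1] 0.100 [ 0.1  0.7 -0.9] 0.075 [ 0.2 -0.1 -1.5] 0.050 [-0.3 -0.2 -1.8] 0.025 [ 0.5 -0.4 -1.5] 0.000 [-0.5 -0.2 -1.2] 
floor True
flat t60.9 p [0.5712 0.2425 0.0308] w0.0213 gf50.8 F [-1.9 -0.5  4.7]
```

```bash
python3 - <<'E'
from h import *
import pickle
arm.gripper_to(.045); arm.pause(.2); st('open')
p=arm.get_tool_pos(); arm.move_straight([p[0],p[1],.16],.12)
arm.goto([.43,.228,.33],ori(.085)); arm.pause(.3); st()
s=snap('wrist','w11'); pickle.dump(s,open('w11.pkl','wb'))
t=snap('top','top11'); im=cv2.cvtColor(t['image'],cv2.COLOR_RGB2BGR)
a=cv2.resize(im[200:270,220:320],(320,224),interpolation=cv2.INTER_CUBIC)
b=cv2.resize(im[120:400,80:580],(320,179))
w=cv2.cvtColor(s['image'],cv2.COLOR_RGB2BGR)
m=np.zeros((600,640,3),np.uint8); m[:376]=w[:376]; m[376:,:320]=a; m[376:555,320:]=b
cv2.imwrite('pics/m11.png',m)
E
```

```text
open t61.5 p [0.5708 0.2424 0.029 ] w0.0449 gf0.0 F [ 0.5 -0.3  0.2]
 t63.9 p [0.4302 0.2278 0.3282] w0.0449 gf0.0 F [-0.5  0.7 -0.4]
```

View pics/m11.png

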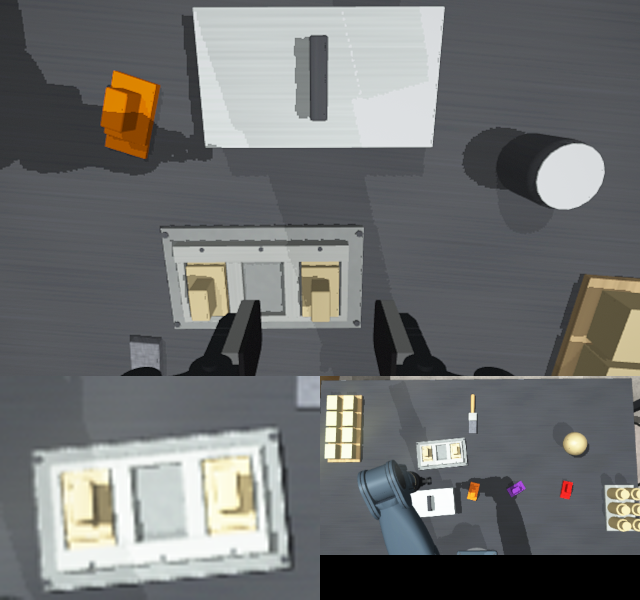

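Both cores lie in pockets 1 and 3, and no other sand core is loose. Hood top corners are at (193,9), (444,7), (433,147) and (205,147), with the bar from (317,36) to (318,121). I compute the hood pose relative to the carrier from this same picture.

```bash
python3 - <<'E'
from h import *
import pickle
s=pickle.load(open('w11.pkl','rb'))
R=lambda a,b,z:[[a,b,z],[a,-b,z],[-a,-b,z],[-a,b,z]]
print('hood',fit(s,[(433,147),(205,147),(193,8.5),(444,7)],R(.062,.113,.066),[.33,.22,.085]))
print('bar',ray(s,318,36,.098),ray(s,318.5,121,.098))
print('carrier',fit(s,[(361,327),(177,327),(161,227),(364,227)],R(.07,.123,.010),[.57,.17,.09]))
E
```

```text
hood (array([0.33056257, 0.22139127, 0.08907718]), np.float64(1.4874536527716202))
bar [0.29644211 0.21766972 0.098     ] [0.36491702 0.22403315 0.098     ]
carrier (array([0.56694639, 0.17512387, 0.09035033]), np.float64(1.9463095228748273))
```

```bash
python3 - <<'E'
from h import *
o=ori(.088)
arm.goto([.3307,.2208,.18],o); arm.gripper_to(.06)
arm.move_straight([.3307,.2208,.072],.1); st('at'); arm.gripper_to(0,90); st('grip')
arm.move_straight([.3307,.2208,.18],.12); st('up')
arm.move_straight([*CAR,.18],.15,ori(CY)); arm.pause(.2); st('over')
arm.move_straight([*CAR,.115],.08); arm.pause(.2); st('low'); print(arm.get_orientation())
s=snap('wrist','w12')
c=creep([0,0,-1],40,5,v=.03); st('contact %s'%c)
E
```

```text
at t66.3 p [0.3314 0.2211 0.0728] w0.0599 gf0.0 F [-0.4 -0.1 -0. ]
grip t66.8 p [0.3311 0.2208 0.0727] w0.0147 gf88.4 F [-1.1 -0.5  4.9]
up t67.8 p [0.3301 0.2205 0.1789] w0.0144 gf87.8 F [ 0.5 -0.2 -4. ]
over t69.8 p [0.5684 0.1722 0.1803] w0.0145 gf87.8 F [ 0.4  0.2 -3.6]
low t71.0 p [0.5694 0.1721 0.1159] w0.0145 gf87.8 F [-0.9 -0.8 -3.8]
[ 3.14143867e+00  1.69442447e-03 -3.04961876e+00]
contact True t79.5 p [0.5693 0.1721 0.0828] w0.0143 gf88.5 F [-2.5 -0.4  1.6]
```

Contact came at exactly the seated height (0.0727 + 0.010). I release, retreat and take a last look.

```bash
python3 - <<'E'
from h import *
arm.gripper_to(.06); arm.pause(.2); st('open')
p=arm.get_tool_pos(); arm.move_straight([p[0],p[1],.22],.12)
arm.goto([.36,.0,.33],ori(0.)); arm.pause(.5); st()
im=cv2.cvtColor(snap('top','top13')['image'],cv2.COLOR_RGB2BGR); sc=cv2.cvtColor(snap('scene','sc13')['image'],cv2.COLOR_RGB2BGR)
a=cv2.resize(im[200:275,220:320],(400,300),interpolation=cv2.INTER_CUBIC); b=cv2.resize(sc[170:290,280:440],(400,300),interpolation=cv2.INTER_CUBIC)
cv2.imwrite('pics/m13.png',np.vstack([np.hstack([a,b]),np.hstack([cv2.resize(im,(400,300)),cv2.resize(sc,(400,300))])]))
E
```

```text
open t80.2 p [0.5693 0.1721 0.0818] w0.0597 gf0.0 F [-0.2  0.1  0.1]
 t83.1 p [3.601e-01 1.000e-04 3.299e-01] w0.0598 gf0.0 F [ 0.1 -0.2 -0.1]
```

View pics/m13.png

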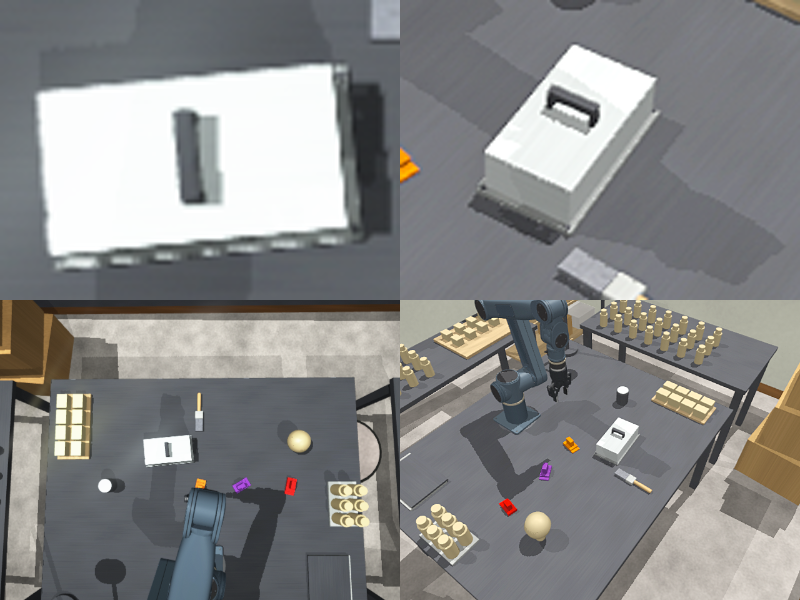

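The hood stands level over the carrier with its rim on the base plate, no sand cores are left loose, and the bystanders have not moved. Handing in.

```bash
python3 -c "
from cell import arm
print(arm.job_done())"
```

```text
the job is handed in; nothing more can be done
None
```

The job is handed in: both loose sand cores (only two were present) lie flat in pockets 1 and 3, tongues under the lip; the hood is back down on the base plate, the bystanders are untouched, and the run took about 83 s (no verdict was returned).

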